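Load the tall leak-test port and blank off the short one

ROBOT

A 6-joint arm with a two-finger parallel gripper is mounted at the origin on the work surface. World frame = base frame: x ahead of the robot, y to its left, z up, the work surface at z = 0. Lengths are in m, angles in rad, forces in N, time in s.
With the tool pointing down it reaches from about 0.375 to 0.9 m from the base axis. Payload 3.1 kg.
Tool frame: the origin (TCP) lies midway between the tips of the shut fingers; the grasp point (between the pads) lies 19 mm behind it; z points along the fingers, y is the line along which they close (so a half turn about z gives the same grasp; the last joint's range is limited). The gripper opens to 85 mm and grips with 20 to 120 N. Pads are 22 mm wide; open, the fingers measure 114 mm over their backs; the gripper's body (76 mm by 85 mm) begins 54 mm behind the grasp point. The pads swing forward as they close: fully open they stand 13 mm farther back than shut.
Start: joints at [-1.319, 0.527, 1.433, -0, 1.181, -0.178], TCP at [0.26, -0.568, 0.231] pointing down, gripper open.
Joint ranges: [-3.08, 3.08], [-0.75, 2.2], [0.22, 2.44], [-1.43, 4.57], [0, 2.65], [-2.85, 2.85]. Speed limits (rad/s): [2.79, 2.79, 3.14, 3.14, 3.14, 3.14].

INTERFACE

Orientations are given as a unit quaternion [x, y, z, w].
In Python, from station import manip gives the robot as it stands.
- The arm moves only by the tool drive_tool, never from a script. Its argument "motion" is a list that holds one entry, the list of rows, each a list of 5 numbers: the finger opening in mm, from 0 to 85.4, then the shift along the tool's x, y, z in units of 30 mm (1.0 is 30 mm), then the turn about the tool's z in units of 8 degrees (1.0 is 8 degrees). In form: [[[fingers, x, y, z, yaw], ...]]. A call has 1 to 10 rows; each row is the pose to reach, as a shift and turn from the pose commanded when the call began, along the tool's axes at that moment; what a row does not reach only later rows make up. A row lasts 1/10 s, in which the tool goes at most 50 mm and 8.59 degrees, less where a joint would pass 70% of its speed; a pose out of reach is approached as far as the arm can. A call with a gripper value outside its range is refused whole. The fingers move at their own pace and stop on an object; "squeeze" is the grip in N (left out, the last holds). Time passes only in rows, so rows that repeat a pose let the fingers close. It gives the time, the measured TCP pose, the force, the opening and the grip force at its end, in the units of the state.
- manip.sense(): the state, without advancing time (a new reading comes with each control period).
- manip.snapshot(name): name is "side" or "top" or "wrist"; returns the picture (384x512x3 uint8, red, green, blue); there is no depth.
- manip.camera_model(name): a dict with "fov_y" (degrees; the focal length in pixels is half the picture's height over the tangent of half this angle, whatever the lens; pixels are square), "cx", "cy" (the principal point, pixels), "origin" and "orientation" of the camera in the world. Camera axes: x right, y up, looking along -z (the intrinsics and any distortion apply to the point x, -y, -z); pixel columns grow to the right and rows downward; lengths in m; the calibration is good to about 2 mm. A picture is of the moment at which its call begins: read the wrist's pose just before it. camera_model takes no time and is no camera call; for the wrist camera it gives the pose at the moment of the call.
- manip.sign_off(): hands the job in; it is judged then, once.
The state is a dict: "t": time; "q": joint angles; "qd": joint speeds; "tau": joint torques, N m; "tcp_pos": TCP position; "tool_rot": TCP orientation; "force": force on the tool from outside, world axes, zero at the start; "ft_torque": the same for the moment, N m; "finger_gap": opening from 0.0 (shut) to 1.0 (fully open); "gripper_force": force on a finger pad.
Only numpy, scipy, OpenCV 4.12 (cv2) and the standard library are available. Lean on these libraries where they do the work, as an engineer would, in place of code of your own. Each camera call takes 0.05 s, during which the arm holds its last target. There are 200 camera calls.

TASK

Set up the two leak-test ports. On the tall post (square foot) stack, from the bottom up, the wide black ring, the brass valve body and the steel cap with the black knob; on the short post (round foot) stack the narrow black ring and then the square aluminium cap. Every part must sit flat and fully down, right way up, with the post inside it; leave the white bottle with the yellow cap standing where it is.

Things in the scene. Friction and masses are not known exactly. Their poses are not given: they have to be found in the camera images.
- tall_port: test port with a SQUARE aluminium foot, 120 x 120 mm and 16 mm thick, fixed to the table; in its middle a bare upright steel post, 16 mm in diameter, rising 54 mm above the foot (top at 70 mm), its tip tapered to 8 mm over the last 5 mm. Origin: centre of the foot's underside, on the post's axis; z up
- short_port: test port with a ROUND aluminium foot, 120 mm in diameter and 16 mm thick, fixed to the table; in its middle a bare upright steel post, 16 mm in diameter, rising 28 mm above the foot (top at 44 mm), its tip tapered to 8 mm over the last 5 mm. Origin: centre of the foot's underside, on the post's axis; z up
- wide_ring: the wider of two loose flat black hard-plastic rings: 64 mm outside diameter, 26 mm through hole, 14 mm thick, lying flat, about 60 g. Origin: centre of its underside; z is the ring's axis
- narrow_ring: the narrower of two loose flat black hard-plastic rings: 44 mm outside diameter, 26 mm through hole, 14 mm thick, lying flat, about 30 g. Origin: centre of its underside; z is the ring's axis
- valve_body: loose brass valve body, an upright sleeve, 44 mm outside diameter, 30 mm high, 26 mm through hole; at half height a side stub (14 mm thick, ending in a 19 mm collar) points along its x axis and ends 46 mm from the sleeve axis. Grip the sleeve across its y axis. About 200 g. Origin: centre of the sleeve underside; z up along the hole. Stub direction on the port is free
- knob_cap: loose round steel cap with a black knob: a disc 56 mm in diameter and 20 mm thick, with a blind hole 26 mm in diameter and 14 mm deep in its underside, and on top a plain round black knob 30 mm in diameter and 22 mm high (knob from 20 to 42 mm above the underside). About 200 g. Origin: centre of its underside; z up through the knob
- square_cap: loose plain aluminium square block, 50 x 50 mm and 28 mm high, with a blind hole about 26 mm in diameter and 18 mm deep in its underside. About 150 g. Origin: centre of its underside; z up, x and y square to its side faces
- bottle: loose white plastic bottle with a yellow cap, standing, 50 mm in diameter and 110 mm high; a bystander to be left alone. Origin: centre of its underside; z up
Mind the look-alikes: they are no part of the job. What is shaped like the tall_port but pink or turquoise is not meant.

How it is judged:
At the end, for the whole second after the job is handed in: Undersides above the foot underside: wide ring 16, valve 30, knob cap 60 mm (tall port); narrow ring 16, square cap 30 mm (short port), each within 4 mm, centred within 10 mm, upright within 0.1 rad, at rest; bottle upright (0.2 rad), moved under 30 mm (horizontal distance between each of wide_ring, valve_body, knob_cap and tall_port below 0.01 m and z of wide_ring in the frame of tall_port between 0.012 and 0.02 m and angle between each of wide_ring, valve_body, knob_cap, narrow_ring, square_cap's own z axis and vertical below 0.1 rad and linear speed of each of wide_ring, valve_body, knob_cap, narrow_ring, square_cap below 0.02 m/s and z of valve_body in the frame of tall_port between 0.026 and 0.034 m and z of knob_cap in the frame of tall_port between 0.056 and 0.064 m and horizontal distance between each of narrow_ring, square_cap and short_port below 0.01 m and z of narrow_ring in the frame of short_port between 0.012 and 0.02 m and z of square_cap in the frame of short_port between 0.026 and 0.034 m and angle between bottle's own z axis and vertical below 0.2 rad and distance of bottle from where it was at the start of the episode below 0.03 m); the robot touches nothing.
It fails at once if the white bottle is knocked over (angle between bottle's own z axis and vertical above 0.6 rad).
It also fails if it takes over 115 s, if anything falls off the work surface, if the arm or the gripper's body presses on something with over 40 N, if the wrist force passes 120 N, or if a joint passes its speed limit or range.

## Working session

There is one attempt and no reset: what is moved stays moved. The work goes in short steps, Python scripts to look and compute and a tool call to move; the robot and the scene stay as the last step left them, time stands still between calls to the robot, and variables do not carry over. Pictures are saved under pics/ and viewed, at most 14 in all, crops included, and the job is handed in when it is done.

Besides the shell and the picture viewer there is one more tool, called after "Call:" as name(argument=value, ...), one argument or row to a line, values as JSON. drive_tool: Moves the arm, as the interface text tells. Its arguments: {"type":"object","properties":{"motion":{"type":"array","items":{"type":"array","items":{"type":"array","items":{"type":"number"}}}},"squeeze":{"type":"number"}},"required":["motion"]}

```bash
ls; mkdir -p pics; python3 - <<'E'
from station import manip
import cv2
for n in ("top","side","wrist"):
    m=manip.camera_model(n); print(n,m)
    im=manip.snapshot(n); cv2.imwrite(f"pics/{n}0.png",im[:,:,::-1])
s=manip.sense(); print(s)
E
```

```text
pics
top {'fov_y': 55.62453035401726, 'cx': 252.6219350440746, 'cy': 191.09861834316663, 'origin': array([ 0.33252964, -0.04894414,  0.94166843]), 'orientation': array([-0.05185143,  0.06260815,  0.70484905, -0.70468394])}
side {'fov_y': 50.55895087810111, 'cx': 253.4244192914272, 'cy': 190.5694625662042, 'origin': array([ 0.36605509, -0.6419699 ,  0.68052464]), 'orientation': array([ 0.37065545, -0.03776087, -0.09169006,  0.92346174])}
wrist {'fov_y': 60.27686587585175, 'cx': 255.9347756408645, 'cy': 194.03180596424994, 'origin': array([ 0.33671068, -0.53248414,  0.37225306]), 'orientation': array([-0.13834183,  0.08966438, -0.53292092,  0.82995007])}
{'t': 0.15, 'q': array([-1.31952147e+00,  5.28278548e-01,  1.43359719e+00, -1.28533555e-05,
        1.18141313e+00, -1.78496237e-01]), 'qd': array([-0.00051517, -0.00106844, -0.00282259, -0.00168749, -0.00109526,
        0.00040095]), 'tau': array([ 2.21699898e-03, -4.42741013e+01, -1.78277993e+01, -1.66065597e-04,
        5.57615931e-03, -3.73631792e-06]), 'tcp_pos': array([ 0.26030168, -0.56761314,  0.23054593]), 'tool_rot': array([ 9.76999933e-01,  2.13237921e-01, -3.67947316e-05, -8.47327134e-04]), 'force': array([-0.01667087,  0.03263345,  0.99879037]), 'ft_torque': array([0.00462262, 0.01262593, 0.01753253]), 'gripper_force': 0.0, 'finger_gap': 1.0010986470764727}
```

View pics/top0.png

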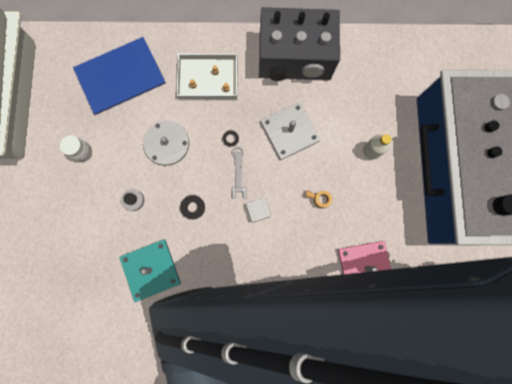

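View pics/side0.png

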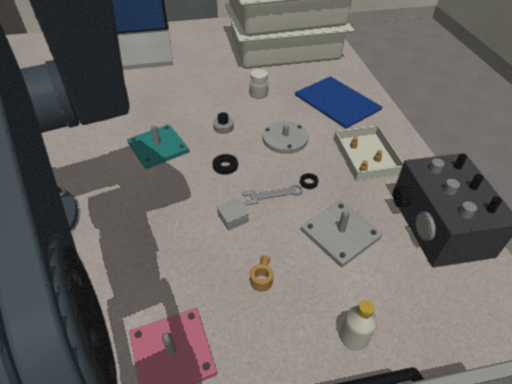

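The top picture shows the tall port at (290,130), short port (165,143), narrow ring (231,138), wide ring (192,207), knob cap (132,200), square cap (258,210), valve (322,199) with its stub to the left, and bottle (380,146). In the side picture the same parts are at (342,230), (286,135), (309,181), (225,163), (223,122), (233,213), (262,275) and (358,330). Pink and turquoise ports are decoys.

```bash
cat > h.py <<'E'
import numpy as np, cv2
from scipy.spatial.transform import Rotation as R
from station import manip
def shot(n,name=None):
    m=manip.camera_model(n); im=manip.snapshot(n)
    if name: cv2.imwrite(f"pics/{name}.png",im[:,:,::-1])
    return im,m
def ray(m,u,v):
    f=192/np.tan(np.radians(m["fov_y"]/2))
    d=R.from_quat(m["orientation"]).apply([(u-m["cx"])/f,-(v-m["cy"])/f,-1]); return np.array(m["origin"]),d/np.linalg.norm(d)
def plane(m,u,v,z):
    o,d=ray(m,u,v); return o+d*(z-o[2])/d[2]
def proj(m,p):
    f=192/np.tan(np.radians(m["fov_y"]/2))
    c=R.from_quat(m["orientation"]).inv().apply(np.array(p)-m["origin"]); return np.array([m["cx"]-f*c[0]/c[2],m["cy"]+f*c[1]/c[2]])
def tri(m1,p1,m2,p2):
    o1,d1=ray(m1,*p1); o2,d2=ray(m2,*p2)
    s=np.linalg.lstsq(np.c_[d1,-d2],o2-o1,rcond=None)[0]
    a,b=o1+d1*s[0],o2+d2*s[1]; return (a+b)/2,np.linalg.norm(a-b)
def comp(mask,u,v,r=12):
    """component of mask nearest to the seed -> contour"""
    cs,_=cv2.findContours(mask.astype(np.uint8),cv2.RETR_EXTERNAL,cv2.CHAIN_APPROX_NONE)
    cs=[c for c in cs if cv2.contourArea(c)>15 and abs(cv2.pointPolygonTest(c,(u,v),True))<99 and cv2.pointPolygonTest(c,(u,v),True)>-r]
    return max(cs,key=cv2.contourArea) if cs else None
def masks(im):
    i=im.astype(int); r,g,b=i[...,0],i[...,1],i[...,2]
    return dict(dark=i.max(2)<70, brass=(r-b>60)&(r>90), neutral=(r-b<np.median(r-b)-9)&(i.max(2)>60)&(r-b>-20), yellow=(r-b>90)&(r>150))
E
python3 - <<'E'
from h import *
im={};m={};M={}
for n in("top","side"):
    im[n]=cv2.imread(f"pics/{n}0.png")[:,:,::-1]; m[n]=manip.camera_model(n); M[n]=masks(im[n])
    print(n,proj(m[n],[.6,0,0]),proj(m[n],[.7,0,0]))
seeds=dict(wide=("dark",(180,207),(213,163),.014),narrow=("dark",(225,138),(302,181),.014),valve=("brass",(322,191),(262,285),.03),knob=("dark",(131,199),(223,117),.042),
 square=("neutral",(258,210),(233,213),.028),tall=("neutral",(275,135),(325,230),.016),short=("neutral",(155,150),(275,138),.016))
for k,(mk,a,b,z) in seeds.items():
    P=[]
    for n,s in(("top",a),("side",b)):
        c=comp(M[n][mk],*s)
        if c is None: print(k,n,"none");P.append(None);continue
        (cx,cy),(w,h),an=cv2.minAreaRect(c); P.append((cx,cy)); q=plane(m[n],cx,cy,z)
        print(k,n,np.round([cx,cy,w,h,an],1),cv2.contourArea(c),"plane",np.round(q,4))
    if None not in P:
        t,e=tri(m["top"],P[0],m["side"],P[1]); print("   tri",np.round(t,4),round(e,4))
E
```

```text
top [228.80131203 149.10997864] [229.13643396 113.43053108]
side [296.44198163 183.24728335] [336.81123097 177.44239177]
wide top [192.  206.5  21.   22.   90. ] 364.5 plane [0.4441 0.092  0.014 ]
wide side [225.  163.5  24.   19.    0. ] 367.0 plane [0.4435 0.0858 0.014 ]
   tri [0.4446 0.093  0.0075] 0.0006
narrow top [230.4 138.   13.6  13.9  71.6] 138.5 plane [ 0.6262 -0.0045  0.014 ]
narrow side [308.5 181.   14.   17.   90. ] 195.0 plane [ 0.6246 -0.0116  0.014 ]
   tri [ 0.6282 -0.0041  0.0062] 0.001
valve top [318.5 199.   16.   25.   90. ] 251.5 plane [ 0.4614 -0.2301  0.03  ]
valve side [261.5 272.   21.   34.    0. ] 447.0 plane [ 0.4634 -0.2401  0.03  ]
   tri [ 0.4642 -0.2325  0.0177] 0.0021
knob top [129.5 198.5   9.   11.   90. ] 77.5 plane [0.4607 0.2431 0.042 ]
knob side [222.5 118.   10.    9.   90. ] 84.0 plane [0.4602 0.2311 0.042 ]
   tri [0.4621 0.2468 0.0305] 0.0004
square top none
square side none
tall top [289.4 127.6  10.   16.2  60.9] 92.0 plane [ 0.6549 -0.1612  0.016 ]
tall side none
short top [163.4 140.7   9.4   8.2  59. ] 52.0 plane [0.6179 0.171  0.016 ]
short side none
```

View pics/wrist0.png

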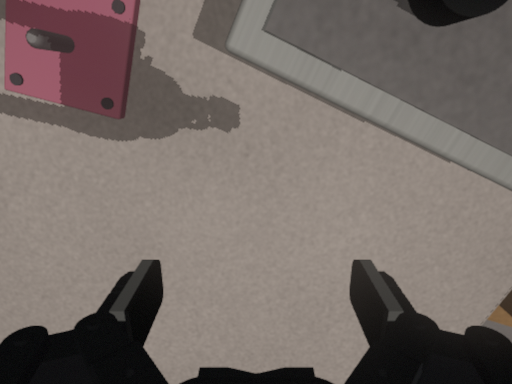

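The wrist picture shows the pink decoy at (70,50), the grey tool case top right, and open fingers at (140,310) and (370,310). The triangulated ring, valve and knob heights match the mid-heights expected. Next I move to a survey pose for close wrist views.

Call:
drive_tool(
  motion=[
    [[85,0,0,-3,0],[85,1.5,-1.5,-4,0.5],[85,3,-3,-5,1],[85,4,-4.5,-5,1.5],[85,5.2,-6,-5,2],[85,6.4,-7.4,-5,2.5],[85,7.6,-8.8,-5,3.07],[85,8.8,-10.2,-5,3.07],[85,10,-11.5,-5,3.07],[85,11.2,-12.8,-5,3.07]],
  ],
)

```text
t: 1.15
tcp_pos: [0.3795, -0.162, 0.3804]
tool_rot: [1.0, 0.0, 0.0, 0.0]
force: [0.9, 0.1, -0.6]
finger_gap: 0.992
gripper_force: 0.0
```

Call:
drive_tool(
  motion=[
    [[85,1,0.9,0,0],[85,1,0.9,0,0],[85,1,0.9,0,0]],
  ],
)

```text
t: 1.45
tcp_pos: [0.4098, -0.1908, 0.3799]
tool_rot: [1.0, 0.001, -0.001, -0.0]
force: [0.4, -0.1, 0.1]
finger_gap: 0.998
gripper_force: 0.0
```

```bash
python3 - <<'E'
from h import *
s=manip.sense(); print(s["t"],s["tcp_pos"],s["tool_rot"])
im,m=shot("wrist","w1"); print(m)
E
```

```text
1.45 [ 0.40982927 -0.19082888  0.37987797] [ 9.99999352e-01  9.38929719e-04 -5.46792563e-04 -3.40998139e-04]
{'fov_y': 60.27686587585175, 'cx': 255.9347756408645, 'cy': 194.03180596424994, 'origin': array([ 0.49396946, -0.19041539,  0.52160926]), 'orientation': array([-0.1170322 ,  0.11689731, -0.69700791,  0.69772377])}
```

View pics/w1.png

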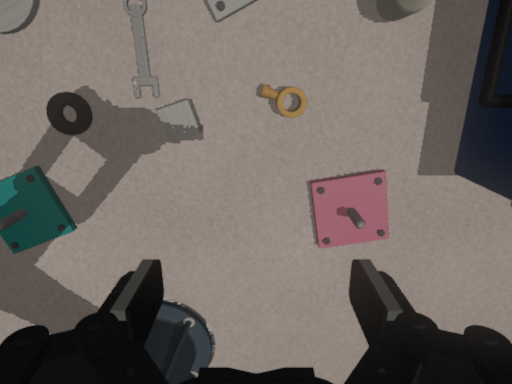

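The wrist picture shows the valve at (292,102), stub to (268,92), the wide ring at (70,113), the square cap in shadow at (180,115), the wrench above it, and the two decoy ports. I'll shift the survey pose forward and left.

Call:
drive_tool(
  motion=[
    [[85,1,-1,0,0],[85,2,-2,0,0],[85,3,-3,0,0],[85,4,-4,0,0],[85,5,-5,0,0],[85,6,-6,0,0],[85,7,-6.3,0,0],[85,7,-6.3,0,0],[85,7,-6.3,0,0]],
  ],
)

```text
t: 2.4
tcp_pos: [0.6187, -0.0024, 0.3796]
tool_rot: [1.0, 0.0, -0.001, -0.0]
force: [-0.8, -1.3, 0.4]
finger_gap: 0.995
gripper_force: 0.0
```

```bash
python3 - <<'E'
from h import *
s=manip.sense(); print(s["t"],s["tcp_pos"],s["tool_rot"])
im,m=shot("wrist","w2"); print(m); np.save("w2.npy",m,allow_pickle=True)
E
```

```text
2.4 [ 0.618748   -0.00235855  0.3795541 ] [ 9.99999253e-01  2.18678058e-04 -1.20246840e-03 -1.21723006e-05]
{'fov_y': 60.27686587585175, 'cx': 255.9347756408645, 'cy': 194.03180596424994, 'origin': array([ 0.70307087, -0.00197815,  0.52116345]), 'orientation': array([ 0.11761918, -0.11722732,  0.69746795, -0.69710971])}
```

View pics/w2.png

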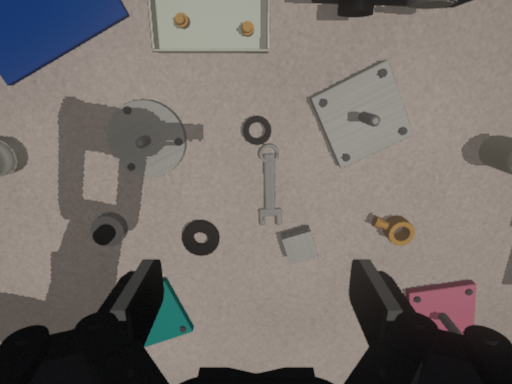

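One view has everything: the tall foot's bolts at (323,102), (382,72), (403,131), (346,157), the short foot's bolts at (127,110), (178,142), (131,167), and the narrow ring at (256,130). The wide ring is at (201,237), the square cap (298,245), the valve (401,231) with its stub to (376,221), the knob (103,233), and the bottle (495,152).

```bash
cat >> h.py <<'E'
def fit(im,m,mk,s,z,thr=None,r=12):
    c=comp(masks(im)[mk] if thr is None else thr,*s,r=r)
    if c is None: return None
    h=cv2.convexHull(c); (cx,cy),ax,an=cv2.fitEllipse(h) if len(h)>5 else cv2.minAreaRect(h)
    return np.array([cx,cy]),np.round(ax,1),cv2.contourArea(h),plane(m,cx,cy,z)
E
python3 - <<'E'
from h import *
m=np.load("w2.npy",allow_pickle=True).item(); im=cv2.imread("pics/w2.png")[:,:,::-1]; mt=manip.camera_model("top"); ims=cv2.imread("pics/top0.png")[:,:,::-1]
i=im.astype(int)
for k,p in dict(bg=(320,250),sq=(298,243),sqside=(285,245),foot=(350,100),footS=(165,165),footsh=(120,150),sh=(75,130),wr=(268,180)).items(): print(k,im[p[1],p[0]])
for k,s,z,st in(("wide",(188,237),.008,(180,207)),("narrow",(247,130),.008,(225,138))):
    f=fit(im,m,"dark",s,z,thr=i.max(2)<60); g=fit(ims,mt,"dark",st,z); t=tri(m,f[0],mt,g[0])
    print(k,f[0],f[1],f[2],f[3].round(4),"tri",t[0].round(4),t[1].round(4))
f=fit(im,m,"dark",(103,235),.042,thr=i.max(2)<38); print("knob",f)
# bolts
d=i.max(2)<95
for name,B in(("tall",[(323,102),(382,72),(403,131),(346,157)]),("short",[(127,110),(178,142),(131,167)])):
    Q=[]
    for u,v in B:
        w=i[v-7:v+8,u-7:u+8].sum(2); w=np.clip(np.median(w)*.8-w,0,None)
        yy,xx=np.mgrid[v-7:v+8,u-7:u+8]; Q.append(plane(m,(w*xx).sum()/w.sum(),(w*yy).sum()/w.sum(),.016)[:2])
    Q=np.array(Q); print(name,Q.round(4).tolist(),Q.mean(0).round(4),"r",np.linalg.norm(Q-Q.mean(0),axis=1).round(4))
# valve
br=masks(im)["brass"]; c=comp(br,401,222); print("valve area",cv2.contourArea(c),cv2.boundingRect(c))
mk=np.zeros(br.shape,np.uint8); cv2.drawContours(mk,[c],-1,1,-1); o=cv2.morphologyEx(mk,cv2.MORPH_OPEN,cv2.getStructuringElement(2,(17,17)))
f=fit(im,m,"",(401,231),.022,thr=o); print("sleeve",f)
st=(mk>0)&(cv2.dilate(o,np.ones((5,5)))==0); ys,xs=np.nonzero(st); sp=plane(m,xs.mean(),ys.mean(),.018); print("stub",xs.mean(),ys.mean(),sp, "dir deg",np.degrees(np.arctan2(*(sp-f[3])[[1,0]])))
for n,a,b in (("postTall",(376,121),.07),("postShort",(143,141),.044)): print(n,plane(m,*a,b).round(4))
big=cv2.resize(np.hstack([im[60:170,305:415],im[90:200,90:200],im[190:300,255:365],im[190:300,350:460]]),None,fx=1.8,fy=1.8,interpolation=2)
big2=cv2.resize(np.hstack([im[90:200,200:310],im[185:295,150:260],im[180:290,50:160],im[100:210,402:512]]),None,fx=1.8,fy=1.8,interpolation=2)
cv2.imwrite("pics/crop1.png",np.vstack([big,big2])[:,:,::-1])
E
```

```text
bg [154 144 136]
sq [145 142 135]
sqside [143 140 134]
foot [149 146 141]
footS [143 140 134]
footsh [92 90 85]
sh [98 90 84]
wr [130 126 122]
wide [200.21305847 237.31227112] [34.5 36.2] 961.0 [0.4465 0.0937 0.008 ] tri [0.4444 0.0939 0.0039] 0.0009Traceback (most recent call last):
  File "<stdin>", line 6, in <module>
TypeError: 'NoneType' object is not subscriptable
```

```bash
cat > a.py <<'E'
from h import *
m=np.load("w2.npy",allow_pickle=True).item(); im=cv2.imread("pics/w2.png")[:,:,::-1]; mt=manip.camera_model("top"); ims=cv2.imread("pics/top0.png")[:,:,::-1]
i=im.astype(int)
for k,s,z,st in(("wide",(188,237),.008,(180,207)),("narrow",(247,130),.008,(225,138))):
    f=fit(im,m,"dark",s,z,thr=i.max(2)<85); g=fit(ims,mt,"dark",st,z); t=tri(m,f[0],mt,g[0])
    print(k,f[0],f[1],f[2],f[3].round(4),"tri",t[0].round(4),t[1].round(4))
f=fit(im,m,"dark",(103,235),.042,thr=i.max(2)<45); print("knob",f)
for name,B in(("tall",[(323,102),(382,72),(403,131),(346,157)]),("short",[(127,110),(178,142),(131,167)])):
    Q=[]
    for u,v in B:
        w=i[v-7:v+8,u-7:u+8].sum(2); w=np.clip(np.median(w)*.8-w,0,None)
        yy,xx=np.mgrid[v-7:v+8,u-7:u+8]; Q.append(plane(m,(w*xx).sum()/w.sum(),(w*yy).sum()/w.sum(),.016)[:2])
    Q=np.array(Q); print(name,Q.round(4).tolist(),Q.mean(0).round(4),"r",np.linalg.norm(Q-Q.mean(0),axis=1).round(4))
br=masks(im)["brass"]; c=comp(br,401,222); print("valve area",cv2.contourArea(c),cv2.boundingRect(c))
mk=np.zeros(br.shape,np.uint8); cv2.drawContours(mk,[c],-1,1,-1); o=cv2.morphologyEx(mk,cv2.MORPH_OPEN,cv2.getStructuringElement(2,(17,17)))
f=fit(im,m,"",(401,231),.022,thr=o); print("sleeve",f)
st=(mk>0)&(cv2.dilate(o,np.ones((5,5)))==0); ys,xs=np.nonzero(st); sp=plane(m,xs.mean(),ys.mean(),.018); print("stub",xs.mean(),ys.mean(),sp, "dir deg",np.degrees(np.arctan2(*(sp-f[3])[[1,0]])))
for n,a,b in (("postTall",(376,121),.07),("postShort",(143,141),.044)): print(n,plane(m,*a,b).round(4))
big=cv2.resize(np.hstack([im[60:170,305:415],im[90:200,90:200],im[190:300,255:365],im[190:300,350:460]]),None,fx=1.8,fy=1.8,interpolation=2)
big2=cv2.resize(np.hstack([im[90:200,200:310],im[185:295,150:260],im[180:290,50:160],im[100:210,402:512]]),None,fx=1.8,fy=1.8,interpolation=2)
cv2.imwrite("pics/crop1.png",np.vstack([big,big2])[:,:,::-1])
E
python3 a.py
```

```text
wide [200.27220154 237.23202515] [35.2 37.2] 1002.0 [0.4466 0.0935 0.008 ] tri [0.4444 0.0939 0.0036] 0.0008
narrow [256.25531006 129.90960693] [27.9 28.5] 611.5 [ 0.6296 -0.0028  0.008 ] tri [ 0.6291 -0.0032  0.0038] 0.0009
knob (array([103.93029785, 234.22244263]), array([18.7, 22.7]), 314.5, array([0.46905471, 0.24108543, 0.042     ]))
tall [[0.6712, -0.1006], [0.7122, -0.1825], [0.6298, -0.2238], [0.589, -0.1414]] [ 0.6505 -0.1621] r [0.0648 0.0649 0.0651 0.0649]
short [[0.6599, 0.1894], [0.6137, 0.1167], [0.5739, 0.1943]] [0.6158 0.1668] r [0.0496 0.0501 0.0502]
valve area 436.5 (389, 222, 26, 23)
sleeve (array([401.4473877 , 233.02337646]), array([21.8, 26. ]), 434.5, array([ 0.46113942, -0.24462924,  0.022     ]))
stub nan nan [nan nan nan] dir deg nan
postTall [ 0.6503 -0.1633  0.07  ]
postShort [0.619  0.1611 0.044 ]a.py:17: RuntimeWarning: Mean of empty slice.
  st=(mk>0)&(cv2.dilate(o,np.ones((5,5)))==0); ys,xs=np.nonzero(st); sp=plane(m,xs.mean(),ys.mean(),.018); print("stub",xs.mean(),ys.mean(),sp, "dir deg",np.degrees(np.arctan2(*(sp-f[3])[[1,0]])))
  ret = ret.dtype.type(ret / rcount)
```

View pics/crop1.png

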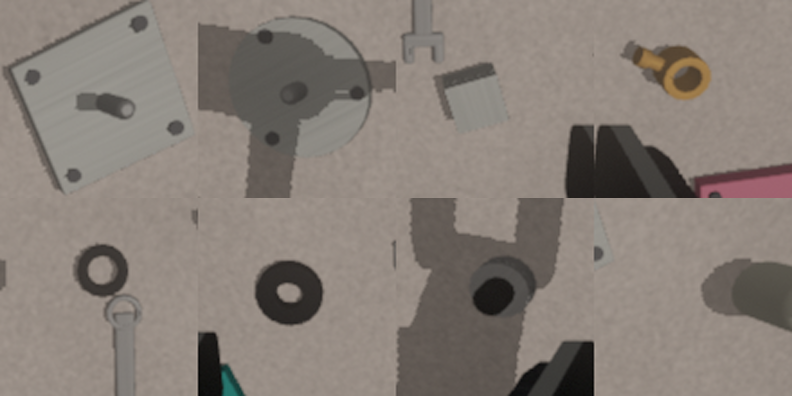

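The crops confirm it: the tall foot's bolts are all at r = 65 mm, centre (0.6505, -0.1621), and the short foot's bolts at r = 50 mm, centre (0.6158, 0.1668). The ring sizes match too. Next I move over the wide ring.

Call:
drive_tool(
  motion=[
    [[85,-1,-0.5,1,0],[85,-2,-1,2,0],[85,-3,-1.6,3.5,0],[85,-4,-2.2,5,0],[85,-5,-2.8,6.5,0],[85,-5.77,-3.2,8,0],[85,-5.77,-3.2,9.3,0],[85,-5.77,-3.2,9.3,0],[85,-5.77,-3.2,9.3,0]],
  ],
)

```text
t: 3.35
tcp_pos: [0.4453, 0.0934, 0.101]
tool_rot: [1.0, -0.0, -0.001, -0.0]
force: [1.0, 0.5, 0.5]
finger_gap: 0.997
gripper_force: 0.0
```

```bash
python3 - <<'E'
from h import *
s=manip.sense(); print(s["t"],s["tcp_pos"],s["tool_rot"])
im,m=shot("wrist","w3"); i=im.astype(int)
p=proj(m,[.4455,.0937,.014]);print(p)
for th in (60,85):
  f=fit(im,m,"",(p[0]-30,p[1]),.008,thr=i.max(2)<th,r=40)
  if f: print(f)
m2=np.load("w2.npy",allow_pickle=True).item()
q=[plane(m2,u/1.8+35,v/1.8+190,.028) for u,v in((443,93),(495,75),(508,122),(460,132))]
print("sq",np.round(q,4).tolist(),np.mean(q,0))
a=plane(m2,401.7,232.2,.03);b=plane(m2,372.8,217.8,.015);print("valve",a,b,np.degrees(np.arctan2(b[1]-a[1],b[0]-a[0])))
E
```

```text
3.35 [0.44531171 0.09337076 0.1010038 ] [ 9.99998999e-01 -1.37910177e-05 -1.41464479e-03 -6.56821849e-06]
[255.85429156 200.24372251]
(array([255.75537109, 196.35237122]), array([82. , 83.7]), 5345.0, array([0.44641068, 0.09377098, 0.008     ]))
(array([255.61752319, 196.22154236]), array([82.8, 84.8]), 5468.5, array([0.44651527, 0.09387461, 0.008     ]))
sq [[0.4483, -0.044, 0.028], [0.4666, -0.091, 0.028], [0.4179, -0.1058, 0.028], [0.4072, -0.0611, 0.028]] [ 0.43503676 -0.07549649  0.028     ]
valve [ 0.46650482 -0.24094028  0.03      ] [ 0.48569741 -0.19640207  0.015     ] 66.68761973116735
```

View pics/w3.png

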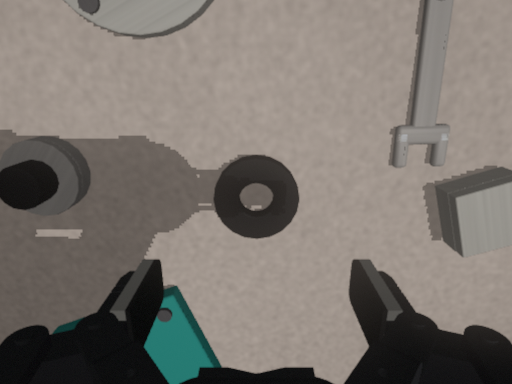

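The wide ring sits centred at (256,196), i.e. (0.4464, 0.0938). The knob cap is at left (30,185) and the square cap at right (485,210). I'm descending and gripping.

Call:
drive_tool(
  motion=[
    [[85,0.03,0,1,0],[85,0.03,0,2,0],[85,0.03,0,2.8,0],[85,0.03,0,3.2,0],[85,0.03,0,3.45,0],[85,0.03,0,3.45,0],[50,0.03,0,3.45,0],[50,0.03,0,3.45,0],[50,0.03,0,3.45,0],[50,0.03,0,3.45,0]],
  ],
  squeeze=40,
)

```text
t: 4.4
tcp_pos: [0.4481, 0.0941, -0.0004]
tool_rot: [1.0, 0.001, 0.002, 0.0]
force: [-1.0, -0.7, 9.6]
finger_gap: 0.728
gripper_force: 41.3
```

Call:
drive_tool(
  motion=[
    [[50,0,0,-1,0],[50,0,0,-2.5,0],[50,0.3,0.4,-3.8,0],[50,1.2,1.5,-4,0],[50,2.1,2.7,-4,0],[50,3,3.9,-4,0],[50,4,5.1,-4,0],[50,5,6.3,-4,0],[50,5.9,7.5,-4,0],[50,6.7,8.4,-4,0]],
  ],
)

```text
t: 5.4
tcp_pos: [0.6496, -0.1603, 0.1189]
tool_rot: [1.0, -0.0, 0.001, 0.001]
force: [0.7, 0.1, 0.3]
finger_gap: 0.731
gripper_force: 44.0
```

Call:
drive_tool(
  motion=[
    [[50,0.1,0.1,0,0],[50,0.1,0.1,0,0],[50,0.1,0.1,0,0]],
  ],
)

```text
t: 5.7
tcp_pos: [0.6499, -0.1593, 0.1178]
tool_rot: [1.0, 0.001, -0.001, -0.001]
force: [-0.5, 0.0, -0.9]
finger_gap: 0.731
gripper_force: 44.0
```

```bash
python3 - <<'E'
from h import *
s=manip.sense(); print(s["t"],s["tcp_pos"],s["tool_rot"],s["gripper_force"])
im,m=shot("wrist","w4"); i=im.astype(int)
print(proj(m,[.6505,-.1621,.07]),proj(m,s["tcp_pos"]))
E
```

```text
5.7 [ 0.6499191  -0.15932148  0.11775958] [ 9.99998872e-01  8.18503671e-04 -1.08352599e-03 -6.41704721e-04] 43.98005783557892
[260.97690178 221.44567182] [256.62603291 262.23436194]
```

View pics/w4.png

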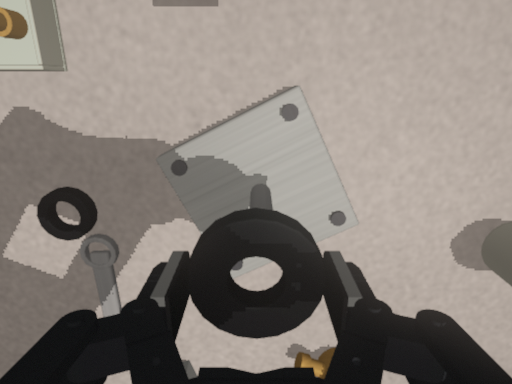

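The ring is held level at (257,271), and the post shows behind it at (261,195). I'll compute the offset from the post.

```bash
python3 - <<'E'
from h import *
im=cv2.imread("pics/w4.png"); s=manip.sense(); m=manip.camera_model("wrist")
g=im.max(2); hole=(g>75).astype(np.uint8); c=comp(hole[235:310,215:300],42,38)
print(cv2.boundingRect(c))
(u,v),ax,_=cv2.fitEllipse(c); u+=215;v+=235; print(u,v,ax)
z=s["tcp_pos"][2]; print([plane(m,u,v,z+d).round(4).tolist() for d in(0.0,.007,.014)])
d=(g<45).astype(np.uint8); cols=np.nonzero(d[200:345,250:264].mean(1)>.9)[0]+200; print(cols.min(),cols.max(), plane(m,257,cols.min(),z+.014).round(4),plane(m,257,cols.max(),z+.014).round(4))
E
```

```text
(15, 21, 53, 36)
256.17422103881836 273.22601318359375 (33.799556732177734, 50.42837905883789)
[[0.6437, -0.1588, 0.1178], [0.6482, -0.1588, 0.1248], [0.6527, -0.1588, 0.1318]]
215 336 [ 0.6807 -0.1591  0.1318] [ 0.6179 -0.1592  0.1318]
```

Call:
drive_tool(
  motion=[
    [[50,0.04,0.1,0.2,0],[50,0.04,0.1,0.6,0],[50,0.04,0.1,1,0],[50,0.04,0.1,1.5,0],[50,0.04,0.1,2,0],[50,0.04,0.1,2.5,0],[50,0.04,0.1,2.9,0],[50,0.04,0.1,3.2,0],[50,0.04,0.1,3.33,0],[50,0.04,0.1,3.33,0]],
  ],
)

```text
t: 6.75
tcp_pos: [0.6524, -0.1636, 0.0172]
tool_rot: [1.0, 0.001, -0.0, -0.0]
force: [0.8, 0.6, 0.4]
finger_gap: 0.731
gripper_force: 44.0
```

Call:
drive_tool(
  motion=[
    [[85,0,0,0.02,0],[85,0,0,0.02,0],[85,0,0,0.02,0],[85,0,0,0,0],[85,0,0,-1,0],[85,0,0,-2.2,0],[85,0,-1,-3.4,0],[85,-0.2,-2.3,-3.4,0],[85,-0.5,-3.6,-3.4,0],[85,-0.75,-4.8,-3.4,0]],
  ],
)

```text
t: 7.75
tcp_pos: [0.6296, -0.0183, 0.1209]
tool_rot: [1.0, 0.0, 0.001, 0.0]
force: [0.8, -0.4, 0.2]
finger_gap: 0.996
gripper_force: 0.0
```

Call:
drive_tool(
  motion=[
    [[85,0,-0.5,0,0],[85,0,-0.5,0,0]],
  ],
)

```text
t: 7.95
tcp_pos: [0.63, -0.0028, 0.1203]
tool_rot: [1.0, 0.002, 0.0, 0.0]
force: [0.5, 0.2, 0.8]
finger_gap: 0.994
gripper_force: 0.0
```

```bash
python3 - <<'E'
from h import *
s=manip.sense(); print(s["t"],s["tcp_pos"],s["tool_rot"])
im,m=shot("wrist","w5"); i=im.astype(int)
p=proj(m,[.6295,-.003,.014]);print(p)
f=fit(im,m,"",(p[0]-20,p[1]),.008,thr=i.max(2)<60,r=30)
print(f)
r,mt=shot("top","t1")
E
```

```text
7.95 [ 0.62999557 -0.00276931  0.1203017 ] [9.99997421e-01 2.25009780e-03 3.01285942e-04 6.04451301e-05]
[256.54000488 193.04418532]
(array([256.54541016, 190.09179688]), array([52.7, 53.4]), 2184.5, array([ 0.62998314, -0.00301729,  0.008     ]))
```

View pics/w5.png

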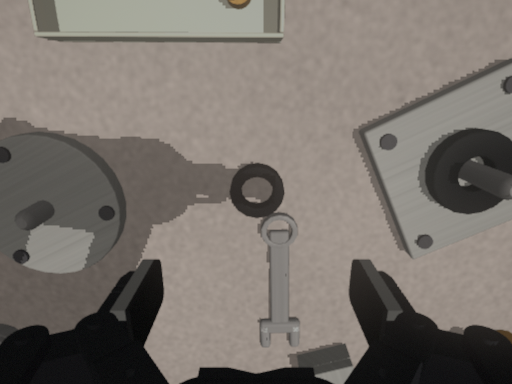

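The wide ring lies flat on the tall port with the post through it at (475,172). The narrow ring is at (257,190), i.e. (0.630, -0.003), with the wrench eye just below it and clear of the finger lanes.

Call:
drive_tool(
  motion=[
    [[85,0,0,1.2,0],[85,0,0,2.4,0],[85,0,0,3.2,0],[85,0,0,3.7,0],[85,0,0,3.87,0],[85,0,0,3.87,0],[30,0,0,3.87,0],[30,0,0,3.87,0],[30,0,0,3.87,0],[30,0,0,3.87,0]],
  ],
  squeeze=40,
)

```text
t: 9.05
tcp_pos: [0.6308, -0.0048, 0.0056]
tool_rot: [1.0, 0.001, 0.001, 0.0]
force: [-0.9, 0.7, 4.5]
finger_gap: 0.489
gripper_force: 39.7
```

Call:
drive_tool(
  motion=[
    [[30,0,0,0,0],[30,0,0,0,0]],
  ],
)

```text
t: 9.25
tcp_pos: [0.6309, -0.0048, 0.0056]
tool_rot: [1.0, 0.001, 0.001, 0.0]
force: [-0.5, -1.1, 5.5]
finger_gap: 0.484
gripper_force: 39.8
```

Call:
drive_tool(
  motion=[
    [[30,0,0,-1,0],[30,0,0,-2.2,0],[30,0,-0.6,-3,0],[30,-0.1,-1.8,-3,0],[30,-0.2,-3,-3,0],[30,-0.3,-4.2,-3,0],[30,-0.45,-5.2,-3,0],[30,-0.48,-5.68,-3,0],[30,-0.48,-5.68,-3,0],[30,-0.48,-5.68,-3,0]],
  ],
)

```text
t: 10.25
tcp_pos: [0.6157, 0.165, 0.094]
tool_rot: [1.0, 0.001, 0.0, 0.0]
force: [-0.9, -0.5, -0.2]
finger_gap: 0.485
gripper_force: 40.6
```

```bash
cat >> h.py <<'E'
def ringheld(name,dz):
    s=manip.sense(); im,m=shot("wrist",name); g=im.max(2); z=s["tcp_pos"][2]
    u0,v0=proj(m,s["tcp_pos"]+[0,0,.01]).round().astype(int); print(s["t"],s["tcp_pos"].round(4),s["finger_gap"],"tcp px",u0,v0)
    d=(g<50); rows=np.nonzero(d[v0-70:v0+90,u0-5:u0+6].mean(1)>.8)[0]+v0-70
    print("rows",rows.min(),rows.max(),[plane(m,u0,r+e,z+dz).round(4).tolist() for r,e in((rows.min(),-.5),(rows.max(),.5))])
    return im,m
E
python3 - <<'E'
from h import *
ringheld("w6",.0085)
E
```

```text
10.25 [0.6157 0.165  0.094 ] 0.4847718661808794 tcp px 257 274
rows 221 309 [[0.6415, 0.1649, 0.1025], [0.5946, 0.1648, 0.1025]]
```

View pics/w6.png

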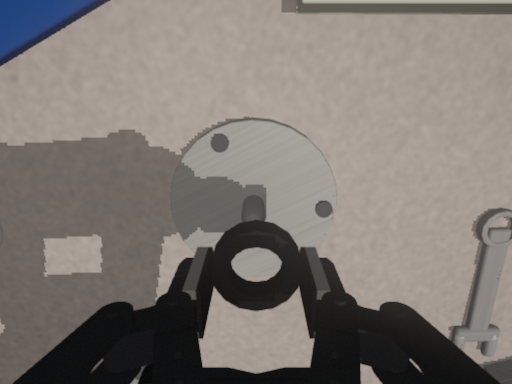

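The narrow ring is held level at (257,265), with the short post and foot centred behind it. The offset is about 1–2 mm, so I'm lowering.

Call:
drive_tool(
  motion=[
    [[30,-0.03,-0.06,0.2,0],[30,-0.03,-0.06,0.7,0],[30,-0.03,-0.06,1.2,0],[30,-0.03,-0.06,1.7,0],[30,-0.03,-0.06,2.1,0],[30,-0.03,-0.06,2.34,0],[30,-0.03,-0.06,2.34,0],[30,-0.03,-0.06,2.34,0]],
  ],
)

```text
t: 11.1
tcp_pos: [0.6145, 0.1675, 0.0232]
tool_rot: [1.0, 0.001, -0.0, 0.0]
force: [-0.2, 0.3, 0.7]
finger_gap: 0.487
gripper_force: 40.6
```

Call:
drive_tool(
  motion=[
    [[85,0,0,0.02,0],[85,0,0,0.02,0],[85,0,0,0.02,0],[85,0,0,0,0],[85,0,0,-1,0],[85,0,0,-2.2,0],[85,-0.8,1.1,-3.2,-0.5],[85,-1.7,2.2,-3.3,-1],[85,-2.6,3.4,-3.3,-1.5],[85,-3.5,4.6,-3.3,-2]],
  ],
)

```text
t: 12.1
tcp_pos: [0.5089, 0.0284, 0.1235]
tool_rot: [0.99, 0.142, 0.001, 0.0]
force: [0.7, -1.3, -0.9]
finger_gap: 0.994
gripper_force: 0.0
```

```bash
python3 -c "
from h import *
s=manip.sense();p=s['tcp_pos'];r=R.from_quat(s['tool_rot']);print(p,r.inv().apply(np.array([.435,-.0755,.12])-p)/.03, np.degrees(np.arctan2(r.as_matrix()[1,0],r.as_matrix()[0,0])))"
```

```text
[0.5089154  0.02838736 0.12349324] [-3.33682266  2.63224162  0.11303015] 16.29728501463171
```

Call:
drive_tool(
  motion=[
    [[85,-1.2,0.9,0,0],[85,-2.3,1.8,0,-0.25],[85,-3.3,2.62,0,-0.5],[85,-3.3,2.62,0,-0.5],[85,-3.3,2.62,0,-0.5]],
  ],
)

```text
t: 12.6
tcp_pos: [0.4363, -0.0744, 0.1229]
tool_rot: [0.985, 0.173, 0.0, 0.0]
force: [-0.4, -0.6, -0.0]
finger_gap: 0.996
gripper_force: 0.0
```

```bash
python3 - <<'E'
from h import *
s=manip.sense(); r=R.from_quat(s['tool_rot']).as_matrix(); print(s["t"],s["tcp_pos"],np.degrees(np.arctan2(r[1,0],r[0,0])))
im,m=shot("wrist","w7"); i=im.astype(int); np.save("w7.npy",m,allow_pickle=True)
p=proj(m,[.435,-.0755,.028]).round().astype(int);print(p)
for q in(p,p+[0,-45],p+[60,0],p+[30,30]): print(im[q[1],q[0]])
E
```

```text
12.6 [ 0.43630757 -0.07436071  0.12294837] 19.896070300133083
[257 199]
[144 141 135]
[101  94  87]
[152 142 134]
[150 140 132]
```

View pics/w7.png

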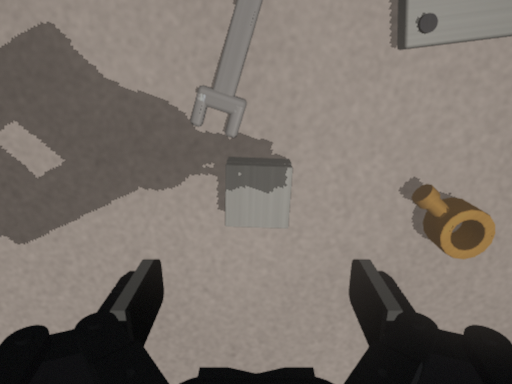

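The square cap is between the fingers and nearly aligned: its top face spans columns 225–291 and rows 165–228. At right the valve rim is at (466,233) with the stub end at (426,190).

```bash
python3 - <<'E'
from h import *
m=np.load("w7.npy",allow_pickle=True).item(); s=manip.sense(); r=R.from_quat(s['tool_rot'])
C=[plane(m,u,v,.028) for u,v in((227,165),(292,167),(290,228),(225,227))]
print([np.linalg.norm(C[i]-C[i-1]).round(4) for i in range(4)],np.mean(C,0),"in tool units",r.inv().apply(np.mean(C,0)-s["tcp_pos"])/.03)
a=plane(m,466.5,232.5,.03); b=plane(m,426,190,.020); d=b-a; print("valve",a.round(4),b.round(4),np.degrees(np.arctan2(d[1],d[0])),np.linalg.norm(d[:2]))
m1=manip.camera_model("wrist"); 
E
```

```text
[np.float64(0.05), np.float64(0.0478), np.float64(0.0492), np.float64(0.051)] [ 0.43661111 -0.07612407  0.028     ] in tool units [-0.0374645   0.07012034  3.16377625]
valve [ 0.4653 -0.2388  0.03  ] [ 0.4843 -0.1979  0.02  ] 65.2081316066685 0.04515589339214027
```

Call:
drive_tool(
  motion=[
    [[85,-0.04,0.07,1.2,0],[85,-0.04,0.07,2.4,0],[85,-0.04,0.07,3.2,0],[85,-0.04,0.07,3.7,0],[85,-0.04,0.07,3.9,0],[85,-0.04,0.07,3.9,0],[35,-0.04,0.07,3.9,0],[35,-0.04,0.07,3.9,0],[35,-0.04,0.07,3.9,0],[35,-0.04,0.07,3.9,0]],
  ],
  squeeze=50,
)

```text
t: 13.65
tcp_pos: [0.4365, -0.076, 0.0067]
tool_rot: [0.985, 0.174, 0.001, 0.001]
force: [0.9, 1.8, 6.2]
finger_gap: 0.574
gripper_force: 51.1
```

Call:
drive_tool(
  motion=[
    [[35,0,0,0,0],[35,0,0,-1,0],[35,0,0,-2,0],[35,0,0,-3.2,0],[35,0,0,-3.2,0]],
  ],
)

```text
t: 14.15
tcp_pos: [0.4381, -0.077, 0.1053]
tool_rot: [0.985, 0.174, 0.004, 0.003]
force: [0.8, 0.1, -1.9]
finger_gap: 0.573
gripper_force: 53.0
```

```bash
python3 -c "
from h import *
s=manip.sense();p=s['tcp_pos'];r=R.from_quat(s['tool_rot']);print(p,r.inv().apply(np.array([.6158,.1668,p[2]])-p)/.03, np.degrees(np.arctan2(r.as_matrix()[1,0],r.as_matrix()[0,0])))"
```

```text
[ 0.43811177 -0.07696549  0.10534354] [ 8.3517961  -5.59932268  0.01818247] 20.07293703933508
```

Call:
drive_tool(
  motion=[
    [[35,0.8,-0.55,0,0],[35,2,-1.4,0,0],[35,3.2,-2.2,0,0],[35,4.4,-3,0,0],[35,5.6,-3.8,0,0],[35,6.8,-4.6,0,0],[35,7.8,-5.3,0,0],[35,8.35,-5.6,0,0],[35,8.35,-5.6,0,0],[35,8.35,-5.6,0,0]],
  ],
)

```text
t: 15.15
tcp_pos: [0.612, 0.1676, 0.1004]
tool_rot: [0.985, 0.175, -0.002, 0.0]
force: [-0.6, -0.5, -1.3]
finger_gap: 0.573
gripper_force: 52.8
```

```bash
python3 - <<'E'
from h import *
s=manip.sense();p=s['tcp_pos'];r=R.from_quat(s['tool_rot']);print(s["t"],p,r.inv().apply(np.array([.6158,.1668,p[2]])-p)/.03)
im,m=shot("wrist","w8"); print(proj(m,[.6158,.1668,.044]),proj(m,p+[0,0,.022]))
E
```

```text
15.15 [0.61196888 0.16757056 0.10035424] [ 0.11108551  0.06802905 -0.00038091]
[259.49014205 212.1508449 ] [256.57935699 289.43961046]
```

View pics/w8.png

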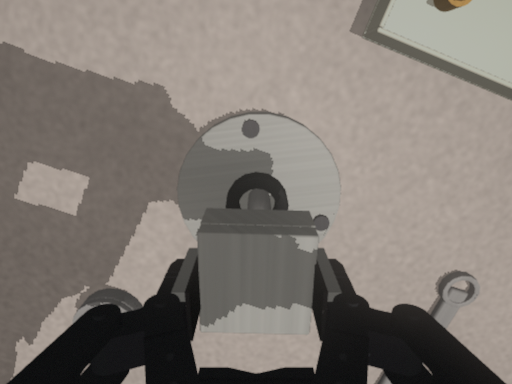

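The narrow ring lies flat round the short post at (258,195). The held square cap's top face spans rows 226–334.

```bash
python3 - <<'E'
from h import *
s=manip.sense();p=s['tcp_pos'];r=R.from_quat(s['tool_rot']); m=manip.camera_model("wrist")
C=[plane(m,u,v,p[2]+.0215) for u,v in((200,226),(316,226),(313,334),(202,334))]
c=np.mean(C,0);print([np.linalg.norm(C[i]-C[i-1]).round(4) for i in range(4)],c,r.inv().apply(np.array([.6158,.1668,0])-c)/.03)
E
```

```text
[np.float64(0.0533), np.float64(0.0461), np.float64(0.0533), np.float64(0.05)] [0.61442052 0.16748012 0.1220701 ] [0.04908793 0.03899066 4.06884342]
```

Call:
drive_tool(
  motion=[
    [[35,0.06,0.05,0,0],[35,0.06,0.05,0.5,0],[35,0.06,0.05,1,0],[35,0.06,0.05,1.4,0],[35,0.06,0.05,1.7,0],[35,0.06,0.05,1.95,0],[35,0.06,0.05,2.05,0],[35,0.06,0.05,2.05,0],[35,0.06,0.05,2.05,0]],
  ],
)

```text
t: 16.1
tcp_pos: [0.6161, 0.1671, 0.0404]
tool_rot: [0.985, 0.174, 0.0, 0.0]
force: [-0.2, -0.3, -2.4]
finger_gap: 0.577
gripper_force: 52.9
```

Call:
drive_tool(
  motion=[
    [[35,0,0,0.05,0],[35,0,0,0.1,0],[35,0,0,0.1,0]],
  ],
)

```text
t: 16.4
tcp_pos: [0.6157, 0.167, 0.0372]
tool_rot: [0.985, 0.174, 0.0, -0.0]
force: [-0.1, 0.4, -1.9]
finger_gap: 0.574
gripper_force: 52.9
```

Call:
drive_tool(
  motion=[
    [[85,0,0,0,0],[85,0,0,0,0],[85,0,0,0,0],[85,0,0,0,0],[85,0,0,-1.2,0],[85,0,0,-2.4,0],[85,-0.8,0.9,-3.1,-0.6],[85,-1.8,2.1,-3.1,-1.4],[85,-2.8,3.3,-3.1,-2.2],[85,-3.8,4.5,-3.1,-3]],
  ],
)

```text
t: 17.4
tcp_pos: [0.5545, -0.0002, 0.1307]
tool_rot: [0.926, 0.378, 0.001, 0.0]
force: [0.4, -0.0, -0.1]
finger_gap: 0.996
gripper_force: 0.0
```

```bash
cat >> h.py <<'E'
def go(x,y,z,yaw):
    s=manip.sense();p=s['tcp_pos'];r=R.from_quat(s['tool_rot']);M=r.as_matrix(); y0=np.degrees(np.arctan2(M[1,0],M[0,0]))
    print(round(s["t"],2),p.round(4),"yaw",y0.round(1),"units",(r.inv().apply(np.array([x,y,z])-p)/.03).round(2),"turn",((y0-yaw)/8).round(2))
E
python3 -c "
from h import *
go(.4653,-.2388,.125,66)"
```

```text
17.4 [ 5.545e-01 -2.000e-04  1.307e-01] yaw 44.4 units [-7.69  3.6   0.19] turn -2.7
```

Call:
drive_tool(
  motion=[
    [[85,-1.3,0.6,0,-0.6],[85,-2.7,1.3,0,-1.2],[85,-4.1,1.9,0,-1.8],[85,-5.5,2.6,0,-2.4],[85,-6.8,3.2,0,-2.7],[85,-7.7,3.6,0.2,-2.7],[85,-7.7,3.6,0.2,-2.7],[85,-7.7,3.6,0.2,-2.7]],
  ],
)

```text
t: 18.2
tcp_pos: [0.4637, -0.2376, 0.1241]
tool_rot: [0.841, 0.541, 0.0, -0.0]
force: [-0.1, 0.8, -1.4]
finger_gap: 0.996
gripper_force: 0.0
```

```bash
python3 - <<'E'
from h import *
go(.4653,-.2388,.01,66)
im,m=shot("wrist","w9"); np.save("w9.npy",m,allow_pickle=True); print(proj(m,[.4653,-.2388,.03]))
E
```

```text
18.2 [ 0.4637 -0.2376  0.1241] yaw 65.5 units [-0.02  0.07  3.8 ] turn -0.06
[258.68771136 198.30073682]
```

View pics/w9.png

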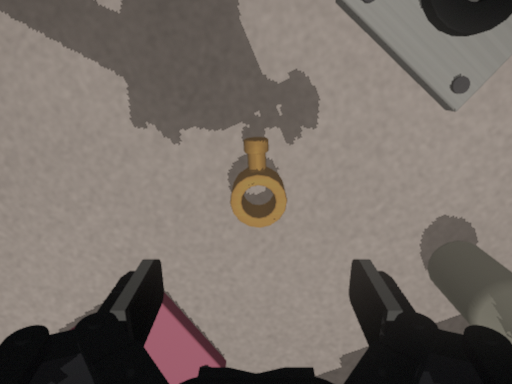

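The valve is centred and aligned, with its rim at (258,199) and the stub pointing straight up in the image. The bottle at (480,280) is well clear. Descending and gripping.

Call:
drive_tool(
  motion=[
    [[85,-0.02,0.07,1.2,0],[85,-0.02,0.07,2.4,0],[85,-0.02,0.07,3.2,0],[85,-0.02,0.07,3.7,0],[85,-0.02,0.07,3.87,0],[85,-0.02,0.07,3.87,0],[30,-0.02,0.07,3.87,0],[30,-0.02,0.07,3.87,0],[30,-0.02,0.07,3.87,0],[30,-0.02,0.07,3.87,0]],
  ],
  squeeze=60,
)

```text
t: 19.25
tcp_pos: [0.4662, -0.2388, 0.0095]
tool_rot: [0.84, 0.542, 0.0, 0.001]
force: [-0.1, 1.0, 6.1]
finger_gap: 0.496
gripper_force: 59.8
```

Call:
drive_tool(
  motion=[
    [[30,0,0,0,0],[30,0,0,0,0]],
  ],
)

```text
t: 19.45
tcp_pos: [0.4662, -0.2388, 0.0095]
tool_rot: [0.84, 0.542, 0.0, 0.001]
force: [-1.1, 1.1, 5.9]
finger_gap: 0.496
gripper_force: 59.8
```

Call:
drive_tool(
  motion=[
    [[30,0,0,-1,0],[30,0,0,-2,0],[30,0,0,-3,0],[30,0,0,-3.8,0],[30,0,0,-3.8,0]],
  ],
)

```text
t: 19.95
tcp_pos: [0.4674, -0.24, 0.1253]
tool_rot: [0.84, 0.542, 0.001, 0.004]
force: [0.9, -0.4, -1.8]
finger_gap: 0.495
gripper_force: 61.9
```

```bash
python3 -c "
from h import *
go(.6505,-.1621,.122,66)"
```

```text
19.95 [ 0.4674 -0.24    0.1253] yaw 65.7 units [4.88 4.49 0.13] turn -0.04
```

Call:
drive_tool(
  motion=[
    [[30,0.7,0.6,0,0],[30,1.6,1.5,0,0],[30,2.5,2.3,0,0],[30,3.4,3.1,0,0],[30,4.3,3.9,0,0],[30,4.8,4.4,0,0],[30,4.88,4.49,0,0],[30,4.88,4.49,0,0],[30,4.88,4.49,0,0]],
  ],
)

```text
t: 20.85
tcp_pos: [0.6468, -0.1608, 0.1208]
tool_rot: [0.84, 0.542, -0.001, -0.001]
force: [-1.1, -0.7, -1.9]
finger_gap: 0.495
gripper_force: 61.8
```

```bash
python3 - <<'E'
from h import *
go(.6505,-.1621,.122,66)
s=manip.sense(); im,m=shot("wrist","w10"); np.save("w10.npy",m,allow_pickle=True); z=s["tcp_pos"][2]+.0205
b=masks(im)["brass"].astype(np.uint8); u0,v0=proj(m,np.r_[s["tcp_pos"][:2],z]).round().astype(int); print("px",u0,v0)
x=b[v0-60:v0+70,u0-3:u0+4].mean(1)>.5; d=np.diff(x.astype(int)); e=np.nonzero(d)[0]+v0-59; print(e,[plane(m,u0,r,z).round(4).tolist() for r in e])
print(proj(m,[.6505,-.1621,.07]))
E
```

```text
20.85 [ 0.6468 -0.1608  0.1208] yaw 65.6 units [ 0.01  0.13 -0.04] turn -0.05
px 256 287
[240 249 265 317 332] [[0.6562, -0.1402, 0.1413], [0.6545, -0.1439, 0.1413], [0.6514, -0.1508, 0.1413], [0.6404, -0.1749, 0.1413], [0.637, -0.1824, 0.1413]]
[262.47643784 220.19683668]
```

View pics/w10.png

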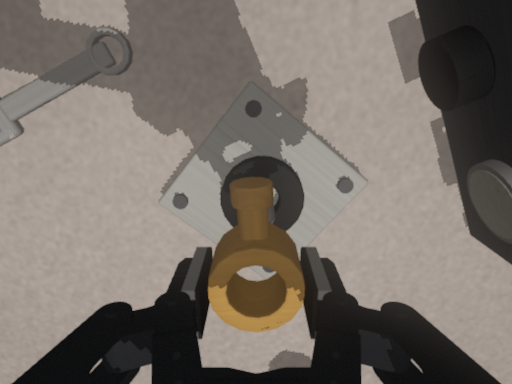

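The valve is held upright with its hole rows at 265–317, which puts it about 2 mm short along tool x. The wide ring lies flat below at (262,197) and the control box at right is clear.

Call:
drive_tool(
  motion=[
    [[30,0.08,0.13,0,0],[30,0.08,0.13,0.3,0],[30,0.08,0.13,0.8,0],[30,0.08,0.13,1.3,0],[30,0.08,0.13,1.8,0],[30,0.08,0.13,2.2,0],[30,0.08,0.13,2.5,0],[30,0.08,0.13,2.65,0],[30,0.08,0.13,2.65,0],[30,0.08,0.13,2.65,0]],
  ],
)

```text
t: 21.9
tcp_pos: [0.6538, -0.1603, 0.0429]
tool_rot: [0.84, 0.542, 0.0, 0.0]
force: [-0.7, -0.4, -1.6]
finger_gap: 0.495
gripper_force: 61.9
```

Call:
drive_tool(
  motion=[
    [[30,0,-0.05,0.05,0],[30,0,-0.05,0.08,0],[30,0,-0.05,0.08,0]],
  ],
)

```text
t: 22.2
tcp_pos: [0.652, -0.1595, 0.0404]
tool_rot: [0.84, 0.542, 0.0, 0.0]
force: [0.2, -0.0, -2.9]
finger_gap: 0.492
gripper_force: 61.9
```

Call:
drive_tool(
  motion=[
    [[85,0,0,0,0],[85,0,0,0,0],[85,0,0,0,0],[85,0,0,0,0],[85,0,0,-1,0],[85,0,0,-2.2,0],[85,0,0,-3.2,0],[85,0.5,-1,-3.3,0],[85,1.3,-2.2,-3.3,0],[85,2.2,-3.4,-3.3,0]],
  ],
)

```text
t: 23.2
tcp_pos: [0.5857, -0.0571, 0.1398]
tool_rot: [0.841, 0.541, 0.001, 0.001]
force: [-0.2, 0.0, -0.2]
finger_gap: 0.998
gripper_force: 0.0
```

```bash
python3 -c "
from h import *
go(.467,.243,.135,66)"
```

```text
23.2 [ 0.5857 -0.0571  0.1398] yaw 65.5 units [ 7.47 -7.74  0.15] turn -0.06
```

Call:
drive_tool(
  motion=[
    [[85,1.1,-1.1,0,0],[85,2.2,-2.2,0,0],[85,3.3,-3.4,0,0],[85,4.4,-4.5,0,0],[85,5.5,-5.7,0,0],[85,6.6,-6.8,0,0],[85,7.4,-7.7,0,0],[85,7.4,-7.7,0,0],[85,7.4,-7.7,0,0]],
  ],
)

```text
t: 24.1
tcp_pos: [0.467, 0.2408, 0.1394]
tool_rot: [0.84, 0.543, 0.0, 0.0]
force: [0.1, 0.3, 0.2]
finger_gap: 0.992
gripper_force: 0.0
```

```bash
python3 - <<'E'
from h import *
go(.467,.243,.135,66)
im,m=shot("wrist","w11"); np.save("w11.npy",m,allow_pickle=True); print(proj(m,[.467,.243,.042]))
w10=cv2.imread("pics/w10.png"); crop=im[60:330,110:400]
cv2.imwrite("pics/w11c.png",cv2.resize(crop,None,fx=2,fy=2)[:,:,::-1])
E
```

```text
24.1 [0.467  0.2408 0.1394] yaw 65.8 units [ 0.07 -0.03  0.15] turn -0.02
[254.75127267 193.87526049]
```

View pics/w11c.png

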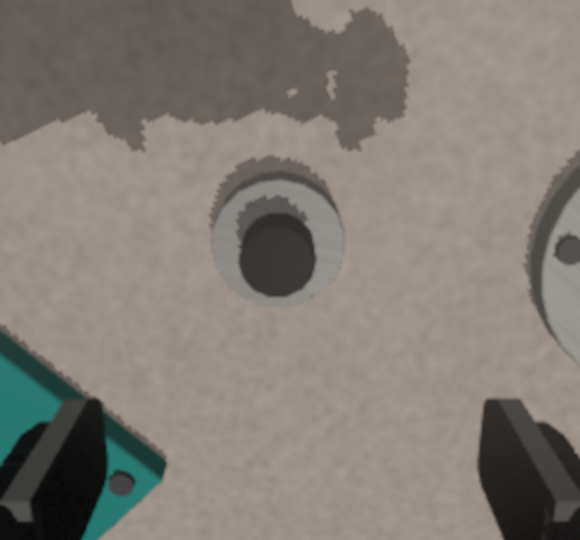

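(This crop was my 15th picture against a limit of 14, so I won't view any more and will work from numbers only.) The disc's top face is centred at crop (278,243), which is pixel (249,181.5), and the dark knob spans crop columns 239–316.

```bash
python3 - <<'E'
from h import *
m=np.load("w11.npy",allow_pickle=True).item()
c=plane(m,249.2,181.3,.02); k=plane(m,248.8,208.5,.042); M=R.from_quat(manip.sense()["tool_rot"]).as_matrix()
print("disc",c,"width",np.linalg.norm(plane(m,215.5,181.3,.02)-plane(m,282.5,181.3,.02)),"knob far edge + r",k+M[:,0]*.015)
w2=np.load("w2.npy",allow_pickle=True).item(); print("2-view knob",tri(w2,(103.9,234.2),m,(248.8,186.5)))
go(c[0],c[1],.006,66)
E
```

```text
disc [0.46417734 0.247997   0.02      ] width 0.05522473700197019 knob far edge + r [0.4640142  0.24762577 0.04200366]
2-view knob (array([0.4635324 , 0.24697937, 0.03049494]), np.float64(0.00011067294961374666))
24.15 [0.4676 0.24   0.1393] yaw 65.7 units [ 0.19 -0.22  4.44] turn -0.04
```

Call:
drive_tool(
  motion=[
    [[85,0.19,-0.21,1,0],[85,0.19,-0.21,2.2,0],[85,0.19,-0.21,3.2,0],[85,0.19,-0.21,4,0],[85,0.19,-0.21,4.4,0],[85,0.19,-0.21,4.48,0],[85,0.19,-0.21,4.48,0],[45,0.19,-0.21,4.48,0],[45,0.19,-0.21,4.48,0],[45,0.19,-0.21,4.48,0]],
  ],
  squeeze=60,
)

```text
t: 25.15
tcp_pos: [0.4646, 0.2481, 0.0065]
tool_rot: [0.84, 0.542, 0.001, 0.0]
force: [-1.4, -1.5, 6.4]
finger_gap: 0.622
gripper_force: 61.6
```

Call:
drive_tool(
  motion=[
    [[45,0,0,0,0],[45,0,0,0,0]],
  ],
)

```text
t: 25.35
tcp_pos: [0.4646, 0.2481, 0.0065]
tool_rot: [0.84, 0.542, 0.001, 0.001]
force: [-0.7, -1.6, 6.9]
finger_gap: 0.625
gripper_force: 61.6
```

Call:
drive_tool(
  motion=[
    [[45,0,0,-1,0],[45,0,0,-2.2,0],[45,0,0,-3.4,0],[45,0,0,-4.2,0],[45,0,0,-4.2,0]],
  ],
)

```text
t: 25.85
tcp_pos: [0.4659, 0.2488, 0.1344]
tool_rot: [0.84, 0.542, 0.004, 0.001]
force: [0.7, 0.1, -2.5]
finger_gap: 0.625
gripper_force: 65.1
```

```bash
python3 -c "
from h import *
go(.6505,-.1621,.135,66)"
```

```text
25.85 [0.4659 0.2488 0.1344] yaw 65.7 units [-9.95 11.24 -0.  ] turn -0.04
```

Call:
drive_tool(
  motion=[
    [[45,-0.6,0.7,0,0],[45,-1.6,1.8,0,0],[45,-2.6,3,0,0],[45,-3.6,4.1,0,0],[45,-4.6,5.2,0,0],[45,-5.6,6.4,0,0],[45,-6.6,7.5,0,0],[45,-7.6,8.6,0,0],[45,-8.6,9.7,0,0],[45,-9.3,10.5,0,0]],
  ],
)

```text
t: 26.85
tcp_pos: [0.6359, -0.1389, 0.1288]
tool_rot: [0.841, 0.541, -0.001, -0.0]
force: [1.4, 1.0, -2.6]
finger_gap: 0.625
gripper_force: 64.9
```

Call:
drive_tool(
  motion=[
    [[45,-0.4,0.45,0,0],[45,-0.65,0.75,0,0],[45,-0.65,0.75,0,0],[45,-0.65,0.75,0,0],[45,-0.65,0.75,0,0]],
  ],
)

```text
t: 27.35
tcp_pos: [0.6474, -0.1611, 0.1304]
tool_rot: [0.84, 0.543, -0.0, -0.001]
force: [0.9, 0.6, -3.3]
finger_gap: 0.628
gripper_force: 64.9
```

```bash
python3 - <<'E'
from h import *
go(.6505,-.1621,.135,66)
s=manip.sense(); im,m=shot("wrist","w12"); np.save("w12.npy",m,allow_pickle=True); p=s["tcp_pos"]; M=R.from_quat(s["tool_rot"]).as_matrix()
zt=p[2]-.0065
u,v=proj(m,np.r_[p[:2],zt+.02]).round().astype(int); print("px",u,v)
for k in range(-3,4):   # expected edge rows of disc and knob along tool x
    pass
exp={n:proj(m,np.r_[p[:2],0]+M[:,0]*a+[0,0,zt+h]).round(1).tolist() for n,a,h in(("disc near top",.028,.02),("disc far top",-.028,.02),("knob near base",.015,.02),("knob far top",-.015,.042),("knob near top",.015,.042))}; print(exp)
print([(r,im[r,u-2:u+3].mean((0)).round().astype(int).tolist()) for r in range(v-70,min(v+75,383),2)])
b=masks(im)["brass"]; ys,xs=np.nonzero(b); print("brass",b.sum(),xs.min(),xs.max(),ys.min(),ys.max())
mv=masks(im)["brass"].astype(np.uint8); n,l,st,c=cv2.connectedComponentsWithStats(mv); print([st[i].tolist() for i in range(1,n) if st[i][4]>40])
E
```

```text
27.35 [ 0.6474 -0.1611  0.1304] yaw 65.8 units [ 0.01  0.11 -0.15] turn -0.03
px 256 278
{'disc near top': [256.0, 220.9], 'disc far top': [256.1, 328.7], 'knob near base': [256.1, 248.4], 'knob far top': [256.0, 341.3], 'knob near top': [256.0, 276.8]}
[(208, [84, 80, 77]), (210, [79, 76, 72]), (212, [79, 76, 72]), (214, [80, 76, 73]), (216, [81, 78, 74]), (218, [83, 80, 77]), (220, [78, 75, 71]), (222, [78, 75, 72]), (224, [95, 91, 88]), (226, [99, 97, 93]), (228, [99, 96, 93]), (230, [98, 94, 91]), (232, [97, 93, 90]), (234, [97, 94, 90]), (236, [98, 95, 92]), (238, [98, 95, 92]), (240, [98, 95, 92]), (242, [97, 94, 91]), (244, [97, 94, 90]), (246, [96, 93, 90]), (248, [96, 94, 90]), (250, [95, 92, 89]), (252, [83, 80, 78]), (254, [29, 27, 25]), (256, [28, 26, 25]), (258, [28, 26, 24]), (260, [27, 26, 25]), (262, [26, 25, 24]), (264, [26, 25, 23]), (266, [26, 25, 23]), (268, [25, 23, 23]), (270, [24, 24, 22]), (272, [24, 23, 22]), (274, [23, 23, 21]), (276, [23, 22, 21]), (278, [23, 22, 21]), (280, [25, 24, 24]), (282, [26, 26, 25]), (284, [25, 24, 24]), (286, [24, 23, 23]), (288, [24, 23, 23]), (290, [24, 23, 23]), (292, [23, 23, 22]), (294, [24, 23, 23]), (296, [23, 22, 22]), (298, [24, 23, 22]), (300, [24, 22, 22]), (302, [22, 21, 21]), (304, [23, 22, 22]), (306, [23, 22, 22]), (308, [23, 22, 21]), (310, [22, 21, 21]), (312, [22, 21, 20]), (314, [23, 21, 21]), (316, [31, 30, 30]), (318, [35, 33, 33]), (320, [33, 32, 32]), (322, [34, 33, 33]), (324, [33, 32, 31]), (326, [33, 32, 31]), (328, [32, 32, 31]), (330, [32, 31, 30]), (332, [31, 30, 29]), (334, [31, 30, 30]), (336, [30, 29, 29]), (338, [30, 30, 28]), (340, [133, 124, 116]), (342, [174, 163, 154]), (344, [176, 165, 156]), (346, [177, 166, 157]), (348, [175, 165, 156]), (350, [173, 162, 154]), (352, [176, 166, 157])]
brass 1266 231 292 142 218
[[251, 142, 16, 34, 326], [231, 180, 62, 39, 940]]
```

Call:
drive_tool(
  motion=[
    [[45,0.04,0.11,0,0],[45,0.04,0.11,0.3,0],[45,0.04,0.11,0.7,0],[45,0.04,0.11,1.1,0],[45,0.04,0.11,1.4,0],[45,0.04,0.11,1.7,0],[45,0.04,0.11,1.9,0],[45,0.04,0.11,2,0],[45,0.04,0.11,2,0],[45,0.04,0.11,2,0]],
  ],
)

```text
t: 28.4
tcp_pos: [0.6521, -0.1636, 0.071]
tool_rot: [0.84, 0.542, 0.0, 0.0]
force: [-0.7, -0.1, -3.2]
finger_gap: 0.624
gripper_force: 64.9
```

Call:
drive_tool(
  motion=[
    [[45,-0.03,0,0.05,0],[45,-0.03,0,0.11,0],[45,-0.03,0,0.11,0],[45,-0.03,0,0.11,0]],
  ],
)

```text
t: 28.8
tcp_pos: [0.6514, -0.1642, 0.0675]
tool_rot: [0.84, 0.542, 0.0, 0.0]
force: [-0.9, 0.5, -2.8]
finger_gap: 0.623
gripper_force: 64.9
```

Call:
drive_tool(
  motion=[
    [[85,0,0,0,0],[85,0,0,0,0],[85,0,0,0,0],[85,0,0,0,0],[85,0,0,-1,0],[85,0,0,-2.2,0],[85,0,0,-3.6,0],[85,-1,0,-4.6,0],[85,-2.5,0,-5.5,0],[85,-4,0,-6,0]],
  ],
)

```text
t: 29.8
tcp_pos: [0.6028, -0.2741, 0.2505]
tool_rot: [0.84, 0.543, 0.001, 0.002]
force: [0.1, -1.3, -0.3]
finger_gap: 0.997
gripper_force: 0.0
```

Call:
drive_tool(
  motion=[
    [[85,-1.2,-0.6,-0.3,0],[85,-2.4,-1.2,-0.6,0],[85,-3,-1.8,-1,0],[85,-3,-2.4,-1,0],[85,-3,-3,-1,0],[85,-3,-3,-1,0]],
  ],
)

```text
t: 30.4
tcp_pos: [0.4809, -0.3176, 0.2777]
tool_rot: [0.841, 0.542, -0.0, -0.001]
force: [0.4, -0.1, -0.5]
finger_gap: 0.998
gripper_force: 0.0
```

```bash
cat > v.py <<'E'
from h import *
go(.6,-.16,.3,66)
P=dict(tall=(.6505,-.1621),short=(.6158,.1668))
for n in("top","side","wrist"):
    im,m=shot(n,"v_"+n+str(round(manip.sense()["t"]))); i=im.astype(int); f=192/np.tan(np.radians(m["fov_y"]/2))
    print(n,"knob top exp",proj(m,[*P["tall"],.102]).round(1),"base",proj(m,[*P["tall"],.08]).round(1))
    u,v=proj(m,[*P["tall"],.091])
    if 0<u<512 and 0<v<384:
        for t in(45,60):
            c=comp(i.max(2)<t,u,v,r=8)
            if c is not None: M=cv2.moments(c); print("  dark",t,cv2.boundingRect(c),round(M["m10"]/M["m00"],1),round(M["m01"]/M["m00"],1))
    u,v=proj(m,[*P["tall"],.045]); b=masks(im)["brass"].astype(np.uint8); k,l,st,ce=cv2.connectedComponentsWithStats(b); print("  brass exp",u.round(1),v.round(1),[(st[j].tolist()) for j in range(1,k) if st[j][4]>25 and np.hypot(*(ce[j]-[u,v]))<90])
    u,v=proj(m,[*P["short"],.058]); print("  square top exp",u.round(1),v.round(1),"ring exp",proj(m,[*P["short"],.03]).round(1))
    y=masks(im)["yellow"].astype(np.uint8); k,l,st,ce=cv2.connectedComponentsWithStats(y); print("  yellow",[(st[j].tolist(),ce[j].round(1).tolist()) for j in range(1,k) if st[j][4]>25])
for n in("top","side"):
    i0=cv2.imread(f"pics/{n}0.png"); y=masks(i0[:,:,::-1])["yellow"].astype(np.uint8); k,l,st,ce=cv2.connectedComponentsWithStats(y); print(n,"yellow0",[(st[j].tolist(),ce[j].round(1).tolist()) for j in range(1,k) if st[j][4]>15])
E
python3 v.py
```

```text
30.4 [ 0.4809 -0.3176  0.2777] yaw 65.6 units [ 6.42  1.44 -0.74] turn -0.05
top knob top exp [293.9 117.5] base [292.8 120.7]
  brass exp 291.1 125.5 [[223, 83, 6, 8, 35], [275, 117, 8, 8, 42]]
  square top exp 161.3 136.5 ring exp [163.8 139.8]
  yellow [([381, 135, 10, 9, 69], [385.8, 138.9])]
side knob top exp [348.6 200.9] base [346.7 208.5]
  dark 45 (233, 96, 127, 121) 299.9 157.7
  dark 60 (233, 94, 128, 147) 301.1 156.5
  brass exp 343.8 219.9 [[352, 137, 6, 11, 42], [376, 150, 6, 11, 44], [362, 161, 6, 9, 38]]
  square top exp 286.6 120.5 ring exp [285.9 129.4]
  yellow [([360, 301, 14, 14, 153], [366.5, 307.1])]
wrist knob top exp [367.6 -92.3] base [359.3 -79.5]
  brass exp 348.3 -62.7 []
  square top exp 128.0 -616.9 ring exp [ 142.5 -537.9]
  yellow [([376, 170, 23, 21, 376], [387.0, 180.1])]
top yellow0 [([382, 135, 9, 9, 66], [386.2, 138.8]), ([306, 191, 9, 7, 33], [309.9, 194.0]), ([316, 191, 16, 16, 117], [323.4, 198.6])]
side yellow0 [([256, 265, 14, 5, 25], [262.6, 266.5]), ([360, 301, 14, 13, 136], [366.5, 306.7])]
```

The bottle hasn't moved. I'll go to a clear survey pose and verify both stacks numerically.

Call:
drive_tool(
  motion=[
    [[85,0.8,-0.2,-0.6,0.8],[85,1.9,-0.4,-1.2,1.6],[85,3,-0.7,-1.8,2.5],[85,4.2,-0.9,-2.4,3.4],[85,5.4,-1.2,-2.7,4.3],[85,6.6,-1.4,-2.7,5.2],[85,7.8,-1.7,-2.7,6.1],[85,9,-1.9,-2.7,7],[85,10,-2.1,-2.7,7.8],[85,10.6,-2.3,-2.7,8.2]],
  ],
)

```text
t: 31.55
tcp_pos: [0.5526, 0.0024, 0.3584]
tool_rot: [1.0, 0.0, 0.001, -0.0]
force: [1.0, -0.3, -0.8]
finger_gap: 0.993
gripper_force: 0.0
```

Call:
drive_tool(
  motion=[
    [[85,0,0,0,0],[85,0,0,0,0]],
  ],
)

```text
t: 31.75
tcp_pos: [0.5518, -0.0001, 0.3583]
tool_rot: [1.0, 0.002, 0.0, 0.0]
force: [0.2, -0.6, 0.3]
finger_gap: 0.998
gripper_force: 0.0
```

```bash
python3 - <<'E'
from h import *
go(.6,0,.3,0)
P=dict(tall=(.6505,-.1621),short=(.6158,.1668))
for n in("wrist","side","top"):
    im,m=shot(n,"v2_"+n); i=im.astype(int); np.save("v2"+n+".npy",m,allow_pickle=True)
    u,v=proj(m,[*P["tall"],.091]); print(n,"knob mid exp",u.round(1),v.round(1),"top",proj(m,[*P["tall"],.102]).round(1))
    for t in(35,50,65):
        c=comp(i.max(2)<t,u,v,r=8)
        if c is not None: (x,y),w,_=cv2.minAreaRect(c); print("  dark",t,cv2.boundingRect(c))
    u,v=proj(m,[*P["tall"],.045]); b=masks(im)["brass"].astype(np.uint8); k,l,st,ce=cv2.connectedComponentsWithStats(b); print("  valve exp",u.round(1),v.round(1),[(st[j].tolist()) for j in range(1,k) if st[j][4]>20 and np.hypot(*(ce[j]-[u,v]))<60])
    e=[proj(m,[P["short"][0]+.0345*np.cos(a),P["short"][1]+.0345*np.sin(a),.058]) for a in np.radians(20+np.array([45,135,225,315]))]
    print("  square top corners exp",np.round(e,1).tolist())
    u,v=proj(m,[*P["short"],.058]).round().astype(int)
    g=cv2.cvtColor(im,cv2.COLOR_RGB2GRAY)
    if 40<u<470 and 40<v<340:
        L=[l for l in cv2.createLineSegmentDetector().detect(g[v-45:v+45,u-45:u+45])[0][:,0] if np.hypot(l[0]-l[2],l[1]-l[3])>14]
        print("  lines",[(np.array(l)+[u-45,v-45]*2).round(1).tolist() for l in L])
E
```

```text
31.75 [ 5.518e-01 -1.000e-04  3.583e-01] yaw 0.2 units [1.61 0.   1.94] turn 0.03
wrist knob mid exp 396.2 67.3 top [400.2  66.9]
  dark 50 (385, 55, 14, 26)
  dark 65 (384, 54, 32, 27)
  valve exp 381.9 68.6 [[352, 49, 10, 13, 96]]
  square top corners exp [[99.8, 84.3], [117.8, 121.1], [151.4, 108.1], [134.4, 70.4]]
  lines [[143.0, 71.6, 157.4, 106.8], [131.4, 114.1, 149.2, 110.6], [151.0, 108.1, 135.7, 71.5], [81.3, 101.8, 97.5, 105.6], [115.4, 112.0, 131.6, 112.1], [154.7, 115.8, 167.4, 124.8], [155.4, 52.9, 169.9, 64.5], [170.2, 69.2, 152.1, 53.6]]
side knob mid exp 347.6 204.7 top [348.6 200.9]
  dark 35 (341, 199, 15, 16)
  dark 50 (340, 199, 16, 16)
  dark 65 (340, 198, 16, 18)
  valve exp 343.8 219.9 []
  square top corners exp [[289.0, 112.8], [273.2, 118.6], [284.1, 128.7], [300.0, 122.5]]
  lines [[331.0, 119.1, 294.2, 94.8], [296.2, 136.0, 282.2, 140.3], [295.0, 91.3, 328.7, 76.3], [242.5, 111.2, 271.4, 112.3], [277.4, 118.8, 282.1, 136.4], [266.2, 164.2, 258.8, 148.5], [258.1, 149.1, 244.9, 140.7], [283.8, 128.9, 299.1, 123.5], [304.4, 148.9, 281.4, 154.4], [293.8, 149.1, 307.2, 140.4]]
top knob mid exp 293.3 119.1 top [293.9 117.5]
  dark 65 (290, 114, 11, 11)
  valve exp 291.1 125.5 [[275, 117, 8, 7, 41]]
  square top corners exp [[149.0, 130.9], [154.9, 148.5], [173.6, 142.1], [167.5, 124.6]]
  lines [[198.3, 101.5, 180.7, 96.6], [159.7, 144.8, 121.0, 132.1], [198.5, 107.7, 190.6, 144.2], [116.5, 114.5, 157.3, 126.9], [190.9, 145.2, 196.5, 163.3], [189.5, 163.5, 165.1, 147.6], [157.7, 127.0, 189.4, 143.7], [188.4, 141.5, 191.4, 120.3], [123.0, 128.7, 159.1, 140.4]]
```

```bash
python3 - <<'E'
from h import *
a=np.linspace(0,2*np.pi,72)
def bb(m,c,r,z0,z1):
    q=np.array([proj(m,[c[0]+r*np.cos(t),c[1]+r*np.sin(t),z]) for t in a for z in(z0,z1)]); return np.r_[q.min(0),q.max(0)].round(1)
T=(.6505,-.1621)
for n in("side","wrist","top"):
    m=np.load("v2"+n+".npy",allow_pickle=True).item(); im=cv2.imread(f"pics/v2_{n}.png")[:,:,::-1]
    print(n,"knob bbox",bb(m,T,.015,.08,.102),"disc bbox",bb(m,T,.028,.06,.08),"foot bolts",[proj(m,[x,y,.016]).round(1).tolist() for x,y in((.6712,-.1006),(.7122,-.1825),(.6298,-.2238),(.589,-.1414))])
    u,v=proj(m,[*T,.091]).round().astype(int); 
    if n=="side": print([(r,im[r,u-1:u+2].mean(0).round().astype(int).tolist()) for r in range(v-14,v+40,1)])
    i=im.astype(int).sum(2); 
    for p in((.6712,-.1006),(.7122,-.1825),(.6298,-.2238),(.589,-.1414)):
        x,y=proj(m,[*p,.016]).round().astype(int)
        if 6<y<376: w=i[y-6:y+7,x-6:x+7]; w=np.clip(np.median(w)*.8-w,0,None); yy,xx=np.mgrid[y-6:y+7,x-6:x+7]; print("  bolt",(w*xx).sum()/max(w.sum(),1),(w*yy).sum()/max(w.sum(),1))
E
```

```text
side knob bbox [339.  195.2 356.5 214.3] disc bbox [330.9 198.  361.2 226. ] foot bolts [[340.8, 205.6], [373.3, 231.8], [342.3, 254.6], [310.2, 225.7]]
[(191, [142, 134, 127]), (192, [140, 132, 126]), (193, [137, 130, 123]), (194, [139, 131, 125]), (195, [141, 134, 127]), (196, [138, 130, 124]), (197, [115, 109, 104]), (198, [64, 61, 59]), (199, [26, 25, 26]), (200, [22, 24, 23]), (201, [25, 26, 26]), (202, [24, 25, 25]), (203, [24, 25, 28]), (204, [22, 23, 22]), (205, [23, 22, 24]), (206, [24, 27, 26]), (207, [23, 27, 25]), (208, [22, 24, 23]), (209, [20, 20, 20]), (210, [20, 20, 22]), (211, [22, 18, 20]), (212, [20, 21, 22]), (213, [18, 19, 20]), (214, [22, 22, 23]), (215, [64, 64, 62]), (216, [112, 111, 110]), (217, [122, 121, 120]), (218, [120, 120, 117]), (219, [118, 118, 116]), (220, [119, 118, 116]), (221, [110, 109, 108]), (222, [95, 94, 93]), (223, [95, 95, 94]), (224, [90, 90, 88]), (225, [86, 87, 86]), (226, [85, 84, 82]), (227, [85, 78, 66]), (228, [86, 70, 48]), (229, [87, 67, 39]), (230, [88, 68, 39]), (231, [87, 67, 38]), (232, [77, 60, 35]), (233, [51, 43, 32]), (234
[... 367 characters left out ...]

  bolt 308.8516000916521 226.7441380890552
wrist knob bbox [379.8  52.4 413.7  81. ] disc bbox [363.6  41.8 416.4  92.2] foot bolts [[330.5, 52.8], [395.4, 19.1], [416.7, 85.3], [354.7, 115.2]]
  bolt 330.00923514089516 53.107032914989354
  bolt 394.9711673699016 19.368143459915615
  bolt 416.69854734974496 85.27323131514748
  bolt 354.57329969923353 115.2075288638789
top knob bbox [286.7 111.6 300.1 126.5] disc bbox [280.8 110.  304.  134.1] foot bolts [[266.6, 121.7], [297.0, 107.2], [313.2, 136.8], [282.3, 151.6]]
  bolt 267.0874095333167 123.89075368105814
  bolt 296.69756772044497 109.49468920872353
  bolt 313.5123644251627 136.90195227765727
  bolt 279.91688408497953 153.4478994728715
```

Both stacks check out numerically. The square cap's edges match to about 1 px in the wrist and side views. The knob, disc, brass and ring bands follow each other without gaps at the expected rows, and the bottle hasn't moved.

```bash
python3 -c "
from station import manip
print(manip.sign_off())"
```

```text
the job is handed in; nothing more can be done
None
```

I stacked both ports as asked and handed the job in at about 32 s; no verdict came back, but my last measurements showed every part seated and the bottle unmoved. I viewed 15 pictures, one over the limit of 14.

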